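# Seat a turned handle blank in the V-cradle and hold it down

### The job

Set up for drilling a chisel handle: first push the loose wooden V-cradle across the bench until its long side (parallel to the V) sits squarely against the bench stop, about centred on the stop. Then take the round handle blank from its rack and lay it in the V, sticking out about evenly at both ends, and press it down with light steady pressure (roughly the weight of a one-kilo bag) so that it bears on both slopes of the V. Finish while holding it there: do not let go or stop pressing at the end, and leave the plane, the glue bottle and the jar alone.

Things in the scene. Friction and masses are not known exactly. Their poses are not given: they have to be found in the camera images.
- cradle: Loose mid-brown wooden V-cradle, about 0.35 kg, 90 (x) x 110 (y) x 44 mm high; origin: centre of underside, z up. A 12 mm base board carries two V-yokes 25 mm thick, at y = 30..55 and -55..-30 mm; the open gap between, 60 mm wide, takes the fingers. The V runs along y. Flat outer sides at x = +-45 mm, to be pushed low on the -x side. Starts 65-115 mm short of the stop, within 12 mm of its middle.
- flank_near: The 45 degree slopes of the V on the cradle's -x (robot's) side, one on each yoke, part of the cradle, waxed and slippery (friction about 0.25 with the blank); origin and axes as the cradle's. They rise from the V's bottom line (x = 0, 20 mm up) to x = -24 mm, 44 mm up. The seated blank's axis lies 45.5 mm above the cradle's underside, over x = 0.
- flank_far: The 45 degree slopes of the V on the cradle's +x (stop's) side, one on each yoke, part of the cradle, waxed and slippery (friction about 0.25 with the blank); origin and axes as the cradle's. They rise from the V's bottom line (x = 0, 20 mm up) to x = +24 mm, 44 mm up.
- bench_stop: Bench stop: dark wooden batten fixed on the bench, 30 (x) x 120 (y) x 25 mm high, two screw heads on top. Origin: centre of its underside. Its -x face, 15 mm from the origin, looks to the robot, turned by up to 0.2 rad. The cradle's +x side goes flat against it: cradle origin then 60 mm from the stop's, in the stop's -x direction.
- blank: Dark hardwood handle blank: round bar 36 mm in diameter, 170 mm long, with a thinner stub (24 mm diameter, 12 mm long) on each end; about 0.14 kg, rigid, both ends alike. Origin: its centre, on its axis; y runs along the bar. Starts lying in the rack, its axis 35.4 mm above the bench.
- rack: Fixed grey plastic rack, to the robot's left or right: base board 70 (x) x 140 (y) x 5 mm, with two notched rests 22 mm high and 15 mm thick at y = +-55 mm. The blank lies in the notches along y, over x = 0; between the rests a 95 mm wide gap takes the fingers. Origin: centre of its underside.
- plane: Bystander: small steel bench plane with a dark wooden knob and handle, 50 by 160 mm, 95 mm high, on the other side of the bench from the rack. Origin: centre of its underside.
- glue: Bystander: white plastic glue bottle, 54 mm diameter, 140 mm high, standing far to the left of the stop. Origin: centre of its underside.
- tin: Bystander: squat amber glass jar with steel lid, 70 mm diameter, 60 mm high, far to the right of the stop. Origin: centre of its underside.
Things that resemble listed ones, but are neither listed nor needed, are in the scene too. There is more than one size of the cradle; the one meant has the size given above.

How it is judged:
By the outcome, as a careful person would: the job done as asked, in the order asked, and still so for the second after the job is handed in, while the arm keeps its last pose, push and grip.
It also fails if it takes over 48 s, if anything falls off the work surface, if the arm or the gripper's body presses on something with over 40 N, if the wrist force passes 120 N, or if a joint passes its speed limit or range.

### The arm

A 6-joint arm with a two-finger parallel gripper is mounted at the origin on the work surface. World frame = base frame: x ahead of the robot, y to its left, z up, the work surface at z = 0. Lengths are in m, angles in rad, forces in N, time in s.
With the tool pointing down it reaches from about 0.4 to 0.825 m from the base axis. Payload 7 kg.
Tool frame: the origin (TCP) lies midway between the tips of the shut fingers; the grasp point (between the pads) lies 19 mm behind it; z points along the fingers, y is the line along which they close (so a half turn about z gives the same grasp; the last joint's range is limited). The gripper opens to 88 mm and grips with 3 to 60 N. Pads are 19 mm wide; open, the fingers measure 130 mm over their backs; the gripper's body (78 mm by 193 mm) begins 47 mm behind the grasp point.
Start: joints at [-0.818, 0.359, 0.012, 0, -1.224, -0.288], TCP at [0.303, -0.603, 0.227] pointing down, gripper open.
Joint ranges: [-3.07, 3.07], [-1.43, 2.12], [-1.02, 1.25], [-3.03, 1.67], [-3.05, -0], [-3.03, 3.03]. Speed limits (rad/s): [2.39, 2.39, 3.01, 3.14, 3.14, 3.14].

### API

Orientations are given as [roll, pitch, yaw] about the fixed x, y, z axes, in that order (R = Rz(yaw) Ry(pitch) Rx(roll)).
In Python, from station import arm gives the robot as it stands.
- The arm moves only by the tool servo_tool, never from a script. Its argument "deltas" is a list of rows, each a list of 7 numbers: the closure, from -1 (fully open) to 1 (shut), then the shift along the tool's x, y, z in mm, then the turn, a rotation vector about the tool's x, y, z in degrees. In form: [[gripper, x, y, z, ax, ay, az], ...]. A call has 1 to 20 rows; each row shifts and turns the commanded pose from where the row before left it, along the tool's axes as they then stand; what a row does not reach is not made up. A row lasts 1/12 s, in which the tool goes at most 41.7 mm and 7.16 degrees, less where a joint would pass 70% of its speed; a pose out of reach is approached as far as the arm can. A call is refused whole if a number of a shift passes 41.7 or a number of a turn 7.16, either way. A call with a gripper value outside its range is refused whole. The fingers move at their own pace and stop on an object; "squeeze" is the grip in N (left out, the last holds). Time passes only in rows, so rows that do not move let the fingers close. It gives the time, the measured TCP pose, the force, the opening and the grip force at its end, in the units of the state.
- arm.get_state(): the state, without advancing time (a new reading comes with each control period).
- arm.grab_frame(name): name is "side" or "top" or "wrist"; returns a dict with "color" (480x640x3 uint8, red, green, blue), "K" (3x3 intrinsics, pixels), "position" and "orientation" of the camera in the world. Camera axes: x right, y down, z forward; pixel columns grow to the right and rows downward; lengths in m; the calibration is good to about 2 mm. A picture is of the moment at which its call begins. There is no depth.
- arm.job_done(): hands the job in; it is judged then, once.
Trained networks look in a picture, given as the dict that the camera call returned (one of the last four; its "shot" number tells which), for a name from the list of things; names that differ only in an ending like _2 or _b are one class to them, and where a whole thing is asked for, a point or a joint stands for the part that bears it (a point fixed in the world has none). Each returns a list of dicts, best first, with "conf" (0 to 1); they miss things now and then, are a little off and sometimes report something else, mostly with a low value. They report only what shows in the picture. A call takes as long as a camera call. They do not tell look-alikes from the thing itself.
- arm.recognise(query, picture): "at" ([x, y, z] in m, in the coordinates of the camera as it stood for that picture, good to about 4 mm: the middle of the surface that is visible of it).
The state is a dict: "t": time; "q": joint angles; "qd": joint speeds; "joint_efforts": joint torques, N m; "eef_pos": TCP position; "ee_rot": TCP orientation; "force": force on the tool from outside, world axes, zero at the start; "moment": the same for the moment, N m; "width": finger opening in m; "gripper_force": force on a finger pad.
Only numpy, scipy, OpenCV 4.12 (cv2) and the standard library are available. Lean on these libraries where they do the work, as an engineer would, in place of code of your own. Each camera call takes 0.05 s, during which the arm holds its last target. There are 200 camera calls.

## Working session

There is one attempt and no reset: what is moved stays moved. The work goes in short steps, Python scripts to look and compute and a tool call to move; the robot and the scene stay as the last step left them, time stands still between calls to the robot, and variables do not carry over. Pictures are saved under pics/ and viewed, at most 10 in all, crops included, and the job is handed in when it is done.

Besides the shell and the picture viewer there is one more tool, called after "Emit:" as name(argument=value, ...) on one line, values as JSON. servo_tool: Moves the arm, as the interface text tells. Its arguments: {"type":"object","properties":{"deltas":{"type":"array","items":{"type":"array","items":{"type":"number"}}},"squeeze":{"type":"number"}},"required":["deltas"]}

```bash
mkdir -p pics; ls
cat > h.py <<'E'
from station import arm
import numpy as np, cv2
from scipy.spatial.transform import Rotation as R
def rot(o):
    o=np.array(o,float)
    if o.shape==(3,3): return o
    return R.from_euler('xyz',o).as_matrix() if o.size==3 else R.from_quat(o).as_matrix()
def world(p,c): return rot(p["orientation"])@np.array(c)+np.array(p["position"])
def ray(p,uv,z):
    d=rot(p["orientation"])@np.linalg.inv(p["K"])@np.array([uv[0],uv[1],1.]);o=np.array(p["position"])
    return o+d*(z-o[2])/d[2]
def proj(p,w):
    c=rot(p["orientation"]).T@(np.array(w)-np.array(p["position"]));u=np.array(p["K"])@c;return u[:2]/u[2]
def save(p,n): cv2.imwrite(f"pics/{n}.png",p["color"][:,:,::-1])
E
python3 - <<'E'
from h import *
print(arm.get_state())
for n in("top","side"):
    p=arm.grab_frame(n);save(p,n+"0");print(n,p["position"],p["orientation"],p["K"][0])
    for q in("cradle","bench_stop","blank","rack","plane","glue","tin"):
        for r in arm.recognise(q,p)[:3]:
            w=world(p,r["at"]);print(q,round(r["conf"],2),w.round(3),proj(p,w).round())
E
```

```text
pics
{'t': 0.0, 'q': array([-8.17888226e-01,  3.59363999e-01,  1.10686805e-02, -3.63269143e-04,
       -1.22412240e+00, -2.88067238e-01]), 'qd': array([-6.39099478e-05,  1.06428754e-03, -1.37645454e-03,  1.95019859e-05,
       -1.03933140e-03,  1.96055555e-04]), 'joint_efforts': array([ 1.22973674e-03, -5.82723927e+01,  2.93067133e+01,  6.99730128e+00,
        6.97033349e-03, -1.65691481e-04]), 'eef_pos': array([ 0.30232497, -0.60295452,  0.22563941]), 'ee_rot': array([ 3.13994104e+00, -1.33255266e-04, -2.67687539e+00]), 'force': array([ 0.14427028, -0.13499785, -0.02008895]), 'moment': array([-0.0233735 , -0.00543649, -0.00119007]), 'gripper_force': 0.0, 'width': 0.08747262349861533}
top [ 4.55098145e-01 -4.50663948e-05  9.11098798e-01] [-3.05327898 -0.02257171 -1.54970599] [510.02052783   0.         312.29158751]
cradle 0.85 [ 0.307 -0.229  0.029] [433. 380.]
cradle 0.69 [ 0.373 -0.038  0.009] [321. 337.]
cradle 0.68 [ 0.714 -0.22   0.067] [433. 140.]
bench_stop 0.64 [ 0.669 -0.042  0.028] [327. 169.]
blank 0.92 [ 0.513 -0.289  0.049] [471. 260.]
rack 0.57 [ 0.513 -0.29   0.004] [463. 261.]
plane 0.78 [0.471 0.275 0.038] [139. 277.]
glue 0.87 [0.757 0.224 0.095] [168. 102.]
tin 0.71 [ 0.716 -0.219  0.067] [433. 139.]
tin 0.31 [ 0.547 -0.055  0.014] [333. 239.]
side [0.35051405 0.63870638 0.87571851] [-2.46538574e+00 -2.00504018e-03 -2.87391957e+00] [487.61391281   0.         319.06882232]
cradle 0.81 [ 0.543 -0.055  0.02 ] [317. 232.]
cradle 0.74 [ 0.37  -0.028  0.013] [389. 259.]
cradle 0.68 [ 0.306 -0.225  0.036] [432. 195.]
bench_stop 0.62 [ 0.669 -0.026  0.024] [261. 229.]
blank 0.91 [ 0.507 -0.275  0.053] [355. 161.]
blank 0.68 [ 0.525 -0.017  0.024] [321. 245.]
rack 0.63 [ 0.512 -0.279  0.003] [352. 175.]
plane 0.74 [0.459 0.306 0.033] [309. 385.]
plane 0.47 [ 0.542 -0.052  0.019] [318. 233.]
glue 0.91 [0.749 0.248 0.082] [169. 307.]
tin 0.95 [ 0.717 -0.206  0.045] [266. 167.]
```

View pics/top0.png

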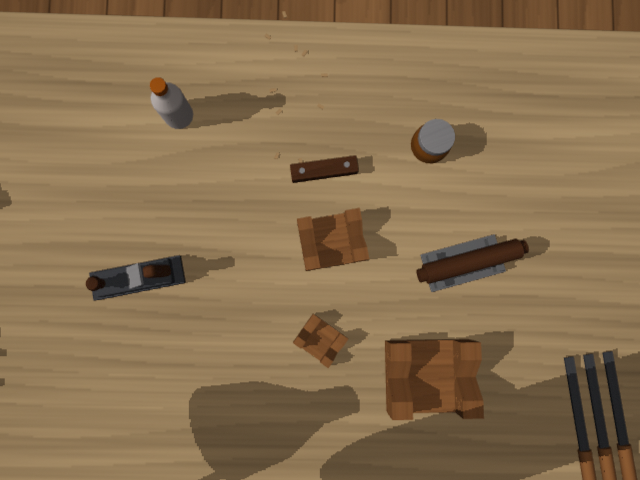

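View pics/side0.png

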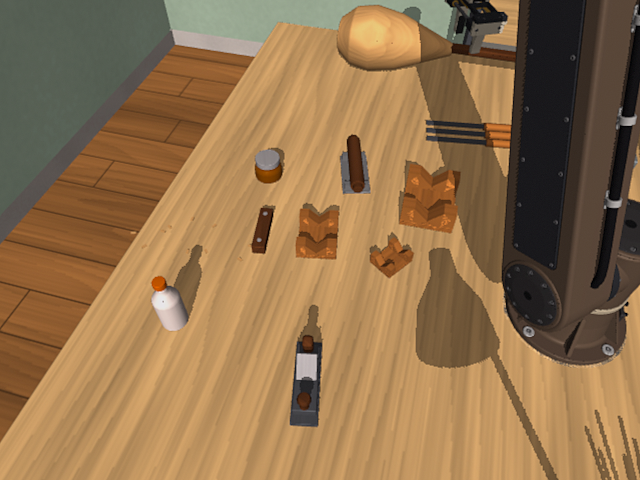

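The top view shows the stop at (324,169), the right-sized cradle at (333,240), a small look-alike at (321,340), a big one at (433,378), and the blank and rack at (470,260). Next I'll measure edges in both views.

Run:
```python
from h import *
t=arm.grab_frame("top");s=arm.grab_frame("side")
c=cv2.resize(t["color"][145:300,280:540],None,fx=3,fy=3,interpolation=cv2.INTER_CUBIC);cv2.imwrite("pics/c1.png",c[:,:,::-1])
for n,p,b,z in(("stop",t,(145,195,285,365),.02),("stop",s,(195,265,240,285),.02),("blank",t,(225,300,410,535),.0354),("blank",s,(125,200,340,370),.0354)):
    im=p["color"][b[0]:b[1],b[2]:b[3]].astype(int)
    m=((im[:,:,0]<110)&(im[:,:,0]-im[:,:,2]>18)&(im[:,:,0]>1.5*im[:,:,1])).astype(np.uint8)
    k,l,st,ce=cv2.connectedComponentsWithStats(m);i=1+np.argmax(st[1:,4])
    pts=np.argwhere(l==i)[:,::-1].astype(np.float32)+[b[2],b[0]]
    r=cv2.minAreaRect(pts.astype(np.float32));bx=cv2.boxPoints(r)
    print(n,st[i,4],r);W=np.array([ray(p,q,z) for q in bx]);print(W[:,:2].round(4).tolist(),W.mean(0).round(4))
    d=W[np.argmax([np.linalg.norm(W[j]-W[0]) if j in(1,3) else 0 for j in range(4)])]-W[0]
    print("len",np.linalg.norm(d).round(4),"yaw(y axis)",np.arctan2(-d[0],d[1]).round(4))
```

```text
stop 1015 ((324.0075378417969, 168.75575256347656), (17.570030212402344, 66.66434478759766), 82.303955078125)
[[0.6767, 0.0245], [0.6961, -0.0929], [0.6646, -0.0975], [0.6454, 0.0196]] [ 0.6707 -0.0366  0.02  ]
len 0.119 yaw(y axis) -2.9781
stop 537 ((262.0328063964844, 230.36065673828125), (13.742359161376953, 46.26594543457031), 13.240518569946289)
[[0.672, 0.0393], [0.6953, -0.0958], [0.6611, -0.0946], [0.6404, 0.0397]] [ 0.6672 -0.0279  0.02  ]
len 0.1371 yaw(y axis) -2.971
blank 2092 ((472.02862548828125, 260.6031799316406), (19.69858741760254, 113.74864196777344), 74.47589111328125)
[[0.4998, -0.1955], [0.5572, -0.3872], [0.5242, -0.396], [0.4674, -0.2047]] [ 0.5121 -0.2958  0.0354]
len 0.2001 yaw(y axis) -2.851
blank 704 ((355.1275939941406, 163.03103637695312), (56.55397415161133, 13.204231262207031), 85.2363510131836)
[[0.5551, -0.3892], [0.522, -0.4031], [0.4654, -0.1979], [0.4952, -0.1858]] [ 0.5094 -0.294   0.0354]
len 0.212 yaw(y axis) 0.2863
```

View pics/c1.png

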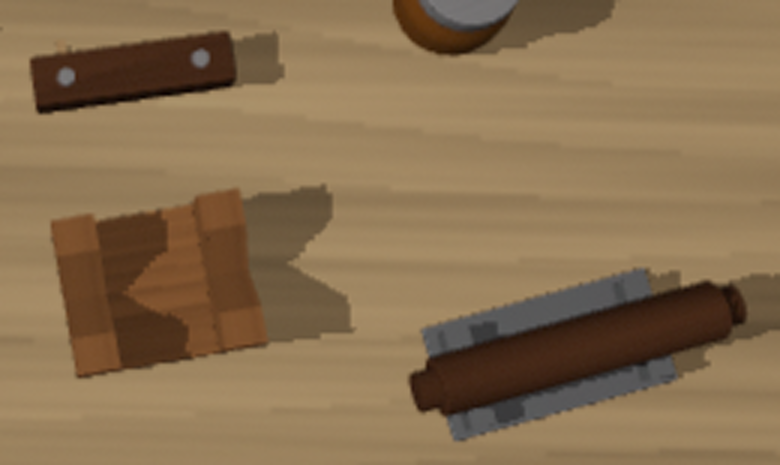

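Run:
```python
from h import *
from scipy.optimize import minimize
t=arm.grab_frame("top");s=arm.grab_frame("side")
def seg(p,b):
    im=p["color"].astype(np.float32);m=np.zeros(im.shape[:2],np.uint8)
    r,g,bl=[im[:,:,i]+1 for i in range(3)]
    m[b[0]:b[1],b[2]:b[3]]=((r/g>1.45)[b[0]:b[1],b[2]:b[3]])
    k,l,st,_=cv2.connectedComponentsWithStats(m);return (l==1+np.argmax(st[1:,4])).astype(np.uint8)
def box(x,y,a,pts): return (R.from_euler('z',a).as_matrix()@np.array(pts).T).T+[x,y,0]
def cr():
    P=[]
    return [[[i,j,k] for i in(-.045,.045) for j in(-.055,.055) for k in(0,.012)]]+[[[sx*i,j,k] for j in(y0,y0+.025) for (i,k) in((0,0),(.045,0),(.045,.044),(.024,.044),(0,.02))] for y0 in(-.055,.03) for sx in(-1,1)]
st=[[[i,j,k] for i in(-.015,.015) for j in(-.06,.06) for k in(0,.025)]]
def fit(parts,ms,x0):
    def f(v,out=False):
        e=0;o=[]
        for p,m in ms:
            K=np.zeros((480*4,640*4),np.uint8)
            for q in parts:
                h=np.array([proj(p,w) for w in box(*v,q)])*4+1.5
                cv2.fillConvexPoly(K,cv2.convexHull(h.astype(np.float32)).round().astype(np.int32),1)
            k=cv2.resize(K*255,(640,480),interpolation=cv2.INTER_AREA)/255.
            o.append(np.abs(k-m).sum());e+=o[-1]
        return o if out else e
    x0=np.array(x0);r=minimize(f,x0,method='Nelder-Mead',options=dict(initial_simplex=[x0,x0+[.01,0,0],x0+[0,.01,0],x0+[0,0,.08]],xatol=1e-4,fatol=.5))
    return r.x,f(r.x,True),[int(m.sum()) for _,m in ms]
ct=seg(t,(195,280,285,380));cs=seg(s,(195,268,288,350));tt=seg(t,(145,195,285,365));ss=seg(s,(195,265,240,285))
for ms in([(t,ct),(s,cs)],[(t,ct)],[(s,cs)]): print("cradle",*fit(cr(),ms,[.54,-.05,.13]))
for ms in([(t,tt),(s,ss)],[(t,tt)],[(s,ss)]): print("stop",*fit(st,ms,[.669,-.033,.16]))
```

```text
cradle [ 0.54286917 -0.05227785  0.19336601] [np.float64(146.2235294117647), np.float64(106.54901960784315)] [3215, 1854]
cradle [ 0.54415972 -0.05263704  0.20209888] [np.float64(132.18823529411765)] [3215]
cradle [ 0.54161481 -0.05040183  0.19697897] [np.float64(68.4078431372549)] [1854]
stop [ 0.67104579 -0.03560754  0.16582643] [np.float64(237.67058823529413), np.float64(130.42745098039217)] [1110, 578]
stop [ 0.6719116  -0.03578022  0.16761686] [np.float64(234.1137254901961)] [1110]
stop [ 0.66984112 -0.03367057  0.17387821] [np.float64(124.65098039215687)] [578]
```

Emit:
servo_tool(deltas=[[-0.36, 0, 0, 0, 0, 0, 5.7], [-0.36, 0, 0, 0, 0, 0, 5.7], [-0.36, 0, 0, 0, 0, 0, 5.7], [-0.36, -14.6, 29.6, 4.5, 0, 0, 0], [-0.36, -14.6, 29.6, 4.5, 0, 0, 0], [-0.36, -14.6, 29.6, 4.5, 0, 0, 0], [-0.36, -14.6, 29.6, 4.5, 0, 0, 0], [-0.36, -14.6, 29.6, 4.5, 0, 0, 0], [-0.36, -14.6, 29.6, 4.5, 0, 0, 0], [-0.36, -14.6, 29.6, 4.5, 0, 0, 0], [-0.36, -14.6, 29.6, 4.5, 0, 0, 0], [-0.36, -14.6, 29.6, 4.5, 0, 0, 0], [-0.36, -14.6, 29.6, 4.5, 0, 0, 0], [-0.36, -14.6, 29.6, 4.5, 0, 0, 0], [-0.36, -14.6, 29.6, 4.5, 0, 0, 0], [-0.36, -14.6, 29.6, 4.5, 0, 0, 0], [-0.36, -14.6, 29.6, 4.5, 0, 0, 0], [-0.36, -14.6, 29.6, 4.5, 0, 0, 0], [-0.36, -14.6, 29.6, 4.5, 0, 0, 0], [-0.36, -14.6, 29.6, 4.5, 0, 0, 0]])

```text
t: 2.67
eef_pos: [0.4643, -0.0644, 0.1503]
ee_rot: [3.142, 0.001, -2.975]
force: [1.0, 0.1, 0.2]
width: 0.0597
gripper_force: 0.0
```

Emit:
servo_tool(deltas=[[-0.36, 0, 0, 25, 0, 0, 0], [-0.36, 0, 0, 25, 0, 0, 0], [-0.36, 0, 0, 25, 0, 0, 0], [-0.36, 0, 0, 25, 0, 0, 0], [-0.36, 0, 0, 20, 0, 0, 0], [-0.36, 0, 0, 14, 0, 0, 0], [-0.36, 0, 0, 6, 0, 0, 0], [-0.36, 0, 0, 0, 0, 0, 0]])

```text
t: 3.33
eef_pos: [0.4632, -0.0662, 0.009]
ee_rot: [-3.141, -0.003, -2.975]
force: [0.4, 0.1, -0.6]
width: 0.0597
gripper_force: 0.0
```

Run:
```python
from h import *
p=arm.grab_frame("side");c=cv2.resize(p["color"][120:320,200:460],None,fx=3,fy=3);cv2.imwrite("pics/s1.png",c[:,:,::-1]);print(arm.get_state()["eef_pos"])
```

```text
[ 0.46393501 -0.06610354  0.00995868]
```

View pics/s1.png

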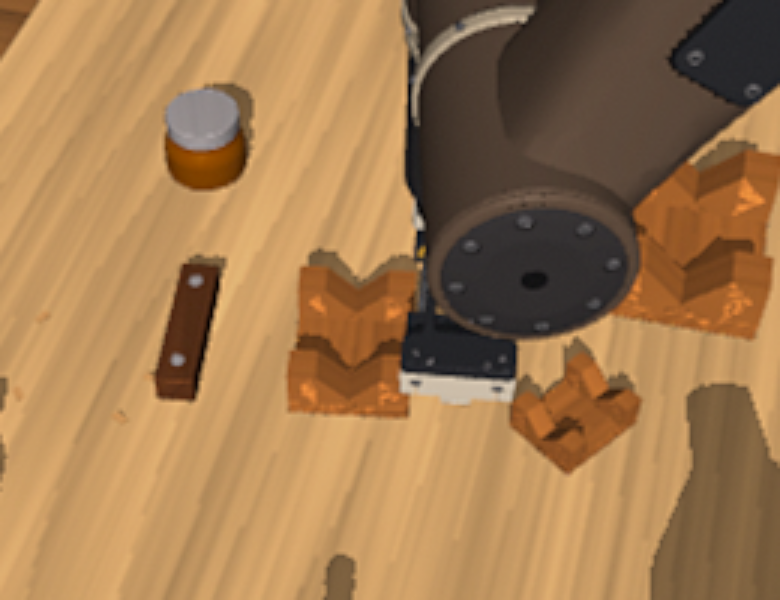

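The gripper is behind the cradle with the stop ahead of it at (188,330), so I'll push now and steer about 5 mm sideways.

Emit:
servo_tool(deltas=[[-0.36, -8, 0, 0, 0, 0, 0], [-0.36, -8, 0, 0, 0, 0, 0], [-0.36, -5, 0, 0, 0, 0, 0], [-0.36, -5, 0, 0, 0, 0, 0], [-0.36, -5, -0.4, 0, 0, 0, 0], [-0.36, -5, -0.4, 0, 0, 0, 0], [-0.36, -5, -0.4, 0, 0, 0, 0], [-0.36, -5, -0.4, 0, 0, 0, 0], [-0.36, -5, -0.4, 0, 0, 0, 0], [-0.36, -5, -0.4, 0, 0, 0, 0], [-0.36, -5, -0.4, 0, 0, 0, 0], [-0.36, -5, -0.4, 0, 0, 0, 0], [-0.36, -5, -0.4, 0, 0, 0, 0], [-0.36, -5, -0.4, 0, 0, 0, 0], [-0.36, -5, -0.4, 0, 0, 0, 0], [-0.36, 0, 0, 0, 0, 0, 0]])

```text
t: 4.72
eef_pos: [0.5462, -0.0567, 0.0101]
ee_rot: [-3.141, 0.001, -2.975]
force: [0.2, -0.8, -0.6]
width: 0.0596
gripper_force: 0.0
```

Run:
```python
from h import *
p=arm.grab_frame("side");q=arm.grab_frame("wrist");c=np.hstack([cv2.resize(p["color"][170:290,220:390],None,fx=2.35,fy=2.35)[:282,:399],cv2.resize(q["color"],(376,282))]);cv2.imwrite("pics/s2.png",c[:,:,::-1]);s=arm.get_state();print(s["eef_pos"],s["force"])
d=s["eef_pos"][:2]-[.671,-.0355];a=.166;print(d@[np.cos(a),np.sin(a)],d@[-np.sin(a),np.cos(a)])
```

```text
[ 0.54533555 -0.05680677  0.01006517] [ 0.27046313 -0.49199145 -0.31070075]
-0.1274577248805061 -0.00024925442259289207
```

View pics/s2.png

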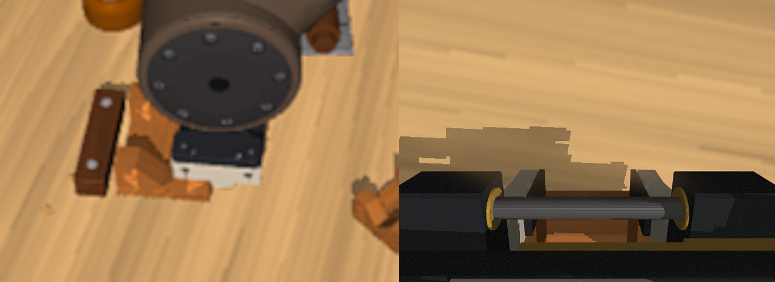

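The cradle is nearly at the stop, with a small gap left at crop (118,140). I'll finish slowly.

Emit:
servo_tool(deltas=[[-0.36, -3, 0, 0, 0, 0, 0], [-0.36, -3, 0, 0, 0, 0, 0], [-0.36, -2, 0, 0, 0, 0, 0], [-0.36, -1, 0, 0, 0, 0, 0], [-0.36, -1, 0, 0, 0, 0, 0]])

```text
t: 5.23
eef_pos: [0.5543, -0.0553, 0.0101]
ee_rot: [-3.142, -0.001, -2.975]
force: [-2.0, -0.5, 2.3]
width: 0.0595
gripper_force: 1.1
```

Emit:
servo_tool(deltas=[[-0.36, -1, 0, 0, 0, 0, 0], [-0.36, -1, 0, 0, 0, 0, 0]])

```text
t: 5.4
eef_pos: [0.5559, -0.055, 0.01]
ee_rot: [3.142, -0.001, -2.975]
force: [-5.7, -0.7, 4.8]
width: 0.0597
gripper_force: 2.7
```

Emit:
servo_tool(deltas=[[-0.36, -1, 0, 0, 0, 0, 0], [-0.36, -1, 0, 0, 0, 0, 0], [-0.36, 0, 0, 0, 0, 0, 0]])

```text
t: 5.65
eef_pos: [0.5559, -0.0551, 0.0096]
ee_rot: [3.141, -0.005, -2.976]
force: [-7.6, 0.2, 6.1]
width: 0.0596
gripper_force: 4.2
```

Emit:
servo_tool(deltas=[[-0.36, -1, 0, 0, 0, 0, 0], [-0.36, -1, 0, 0, 0, 0, 0], [-0.36, 0, 0, 0, 0, 0, 0]])

```text
t: 5.9
eef_pos: [0.5559, -0.0552, 0.0093]
ee_rot: [3.141, -0.008, -2.977]
force: [-13.0, -0.2, 8.9]
width: 0.0593
gripper_force: 6.6
```

Emit:
servo_tool(deltas=[[-0.36, 4, 0, 0, 0, 0, 0], [-0.36, 8, 0, 0, 0, 0, 0], [-0.36, 15, 0, 0, 0, 0, 0], [-0.36, 25, 0, -5, 0, 0, 0], [-0.36, 15, 0, -30, 0, 0, 0], [-0.36, 0, 0, -35, 0, 0, 0], [-1, 0, -10, -35, 0, 0, -5], [-1, 0, -25, -25, 0, 0, -5], [-1, 0, -35, 0, 0, 0, -5], [-1, 0, -35, 0, 0, 0, -5]])

```text
t: 6.73
eef_pos: [0.5303, -0.1649, 0.1433]
ee_rot: [-3.138, 0.006, -2.62]
force: [0.8, 0.6, -0.3]
width: 0.0805
gripper_force: 0.0
```

Run:
```python
from h import *
p=arm.grab_frame("side");t=arm.grab_frame("top");c=np.hstack([cv2.resize(p["color"][190:270,225:355],None,fx=3,fy=3),cv2.resize(t["color"][145:245,275:405],None,fx=3,fy=3)[:240]]);cv2.imwrite("pics/s3.png",c[:,:,::-1]);print(arm.get_state()["eef_pos"],arm.get_state()["ee_rot"])
for n,f in(("s",p),("t",t)): cv2.imwrite(n+"_raw.png",f["color"][:,:,::-1])
```

```text
[ 0.53064232 -0.16747094  0.14081735] [-3.13920105e+00  2.67444025e-03 -2.62416593e+00]
```

View pics/s3.png

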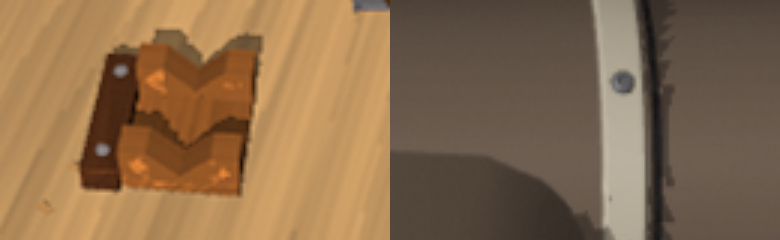

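Cradle is flush against the stop and centred: in the side crop, the stop edge at x≈125 meets the cradle side. Next is the blank: turn and hover above it.

Emit:
servo_tool(deltas=[[-1, 0, 0, 0, 0, 0, -7], [-1, 0, 0, 0, 0, 0, -7], [-1, 0, 0, 0, 0, 0, -7], [-1, 0, 0, 0, 0, 0, -7], [-1, 0, 0, 0, 0, 0, -7], [-1, 0, 0, 0, 0, 0, -7], [-1, 0, 0, 0, 0, 0, -7], [-1, 0, 0, 0, 0, 0, -7], [-1, 0, 0, 0, 0, 0, -7], [-1, 0, 0, 0, 0, 0, -7], [-1, 0, 0, 0, 0, 0, -7], [-1, 29, 13.8, 5, 0, 0, 0], [-1, 29, 13.8, 5, 0, 0, 0], [-1, 29, 13.8, 5, 0, 0, 0], [-1, 29, 13.8, 5, 0, 0, 0], [-1, 0, 0, 0, 0, 0, 0]])

```text
t: 8.17
eef_pos: [0.5073, -0.2947, 0.1189]
ee_rot: [3.141, -0.0, -1.286]
force: [0.7, 0.6, -0.0]
width: 0.0878
gripper_force: 0.0
```

Run:
```python
from h import *
w=arm.grab_frame("wrist");s=arm.grab_frame("side");save(w,"w1");st=arm.get_state();print(st["eef_pos"],st["ee_rot"],w["position"],w["orientation"])
for n,p in(("w",w),("s",s)):
    for q in("blank","cradle","bench_stop"):
        for r in arm.recognise(q,p)[:2]:
            W=world(p,r["at"]);print(n,q,round(r["conf"],2),W.round(3),proj(p,W).round())
# predicted blank outline in wrist view
a=.29;y=np.array([-np.sin(a),np.cos(a),0]);c=np.array([.511,-.295,.0354])
for l in(-.097,0,.097): print(l,proj(w,c+l*y).round(1))
```

```text
[ 0.50810622 -0.29204228  0.11962484] [-3.14156483e+00  1.74496220e-05 -1.28503425e+00] [ 0.52989656 -0.3699361   0.2769293 ] [ 2.85744584e+00 -4.71566457e-04 -2.85655077e+00]
w blank 0.86 [ 0.516 -0.324  0.054] [322. 211.]
w cradle 0.59 [ 0.377 -0.288  0.018] [504. 306.]
s blank 0.92 [ 0.506 -0.274  0.051] [355. 162.]
s cradle 0.95 [ 0.37  -0.03   0.014] [389. 258.]
s cradle 0.74 [ 0.303 -0.229  0.034] [433. 195.]
-0.097 [314.1  80.8]
0 [315.6 251.3]
0.097 [316.8 388.8]
```

View pics/w1.png

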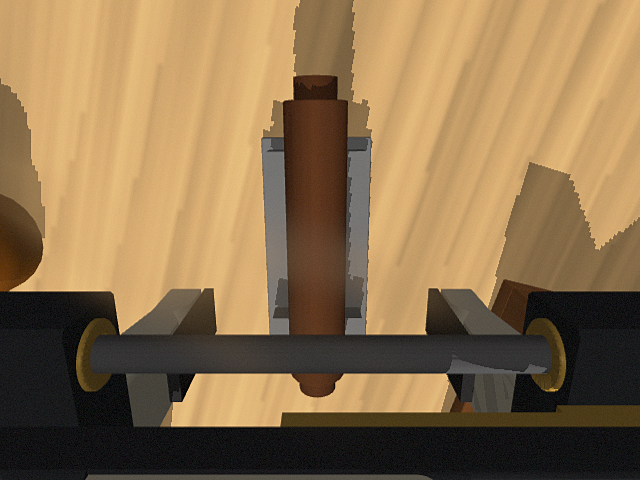

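Wrist view: the blank is centred between the fingers (col 316 against 321) and its ends are at rows 78 and 395, as predicted. I'll descend, grip and check.

Emit:
servo_tool(deltas=[[-1, 3.7, -2, 20, 0, 0, -0.3], [-1, 0, 0, 25, 0, 0, 0], [-1, 0, 0, 25, 0, 0, 0], [-1, 0, 0, 20, 0, 0, 0], [-1, 0, 0, 10, 0, 0, 0], [-1, 0, 0, 3, 0, 0, 0], [0.3, 0, 0, 0, 0, 0, 0], [1, 0, 0, 0, 0, 0, 0], [1, 0, 0, 0, 0, 0, 0], [1, 0, 0, 0, 0, 0, 0], [1, 0, 0, 0, 0, 0, 0], [1, 0, 0, 0, 0, 0, 0], [1, 0, 0, 0, 0, 0, 0]], squeeze=35)

```text
t: 9.65
eef_pos: [0.5117, -0.2943, 0.0174]
ee_rot: [-3.141, -0.0, -1.277]
force: [0.7, 0.0, -0.2]
width: 0.0466
gripper_force: 0.0
```

Emit:
servo_tool(deltas=[[1, 0, 0, 0, 0, 0, 0], [1, 0, 0, 0, 0, 0, 0], [1, 0, 0, 0, 0, 0, 0], [1, 0, 0, 0, 0, 0, 0], [1, 0, 0, 0, 0, 0, 0], [1, 0, 0, 0, 0, 0, 0]], squeeze=35)

```text
t: 10.15
eef_pos: [0.5106, -0.2942, 0.0169]
ee_rot: [3.14, 0.001, -1.277]
force: [-4.7, -0.4, 4.1]
width: 0.0351
gripper_force: 35.0
```

Emit:
servo_tool(deltas=[[1, 0, 0, -3, 0, 0, 0], [1, 0, 0, -8, 0, 0, 0], [1, 0, 0, -20, 0, 0, 0], [1, 0, 0, -30, 0, 0, 0], [1, 0, 0, -30, 0, 0, 0], [1, 0, 0, -20, 0, 0, 0], [1, 0, 0, -10, 0, 0, 0], [1, 0, 0, 0, 0, 0, 0]])

```text
t: 10.82
eef_pos: [0.5135, -0.2945, 0.1411]
ee_rot: [-3.137, -0.003, -1.277]
force: [-0.1, 0.2, -2.0]
width: 0.0353
gripper_force: 35.0
```

Run:
```python
from h import *
from scipy.optimize import minimize
t=arm.grab_frame("top");s=arm.grab_frame("side");w=arm.grab_frame("wrist")
h=np.vstack([np.hstack([cv2.resize(t["color"][130:330],(400,125)),cv2.resize(s["color"][100:300],(400,125))]),np.hstack([cv2.resize(w["color"],(600,450)),np.zeros((450,200,3),np.uint8)])]);cv2.imwrite("pics/l1.png",h[:,:,::-1])
def seg(p,b):
    im=p["color"].astype(np.float32)+1;m=np.zeros(im.shape[:2],np.uint8);sl=np.s_[b[0]:b[1],b[2]:b[3]]
    m[sl]=((im[:,:,0]/im[:,:,1]>1.45))[sl]
    k,l,st,_=cv2.connectedComponentsWithStats(m);return (l==1+np.argmax(st[1:,4])).astype(np.uint8)
C=[[[i,j,k] for i in(-.045,.045) for j in(-.055,.055) for k in(0,.012)]]+[[[sx*i,j,k] for j in(y0,y0+.025) for (i,k) in((0,0),(.045,0),(.045,.044),(.024,.044),(0,.02))] for y0 in(-.055,.03) for sx in(-1,1)]
S=[[[i+.06,j,k] for i in(-.015,.015) for j in(-.06,.06) for k in(0,.025)]]
m={"t":seg(t,(140,235,280,375)),"s":seg(s,(195,265,245,320))}
def fit(ms):
    def f(v):
        e=0
        for p,mm in ms:
            K=np.zeros((1920,2560),np.uint8);Rm=R.from_euler('z',v[2]).as_matrix()
            for q,o in [(q,0) for q in C]+[(q,v[3]) for q in S]:
                W=(Rm@(np.array(q)+[0,o,0]).T).T+[v[0],v[1],0]
                hh=np.array([proj(p,x) for x in W])*4+1.5
                cv2.fillConvexPoly(K,cv2.convexHull(hh.astype(np.float32)).round().astype(np.int32),1)
            e+=np.abs(cv2.resize(K*255,(640,480),interpolation=cv2.INTER_AREA)/255.-mm).sum()
        return e
    x0=np.array([.612,-.045,.166,0]);r=minimize(f,x0,method='Nelder-Mead',options=dict(initial_simplex=[x0]+list(x0+np.diag([.008,.008,.06,.008])),xatol=1e-4,fatol=.5));return r.x.round(4),r.fun,[x.sum() for _,x in ms]
print("t",fit([(t,m["t"])]));print("s",fit([(s,m["s"])]))
st=arm.get_state();print(st["eef_pos"],st["ee_rot"],st["force"],st["width"])
```

```text
t (array([ 6.121e-01, -3.910e-02,  1.494e-01,  1.000e-04]), np.float64(1262.9450980392157), [np.uint64(3220)])
s (array([ 6.102e-01, -4.410e-02,  1.662e-01, -5.000e-04]), np.float64(147.00392156862745), [np.uint64(2378)])
[ 0.51079758 -0.2937404   0.13665524] [ 3.14035235e+00  1.33709655e-03 -1.27734763e+00] [-0.2862527  -0.01924619 -1.64130114] 0.03536126522026125
```

View pics/l1.png

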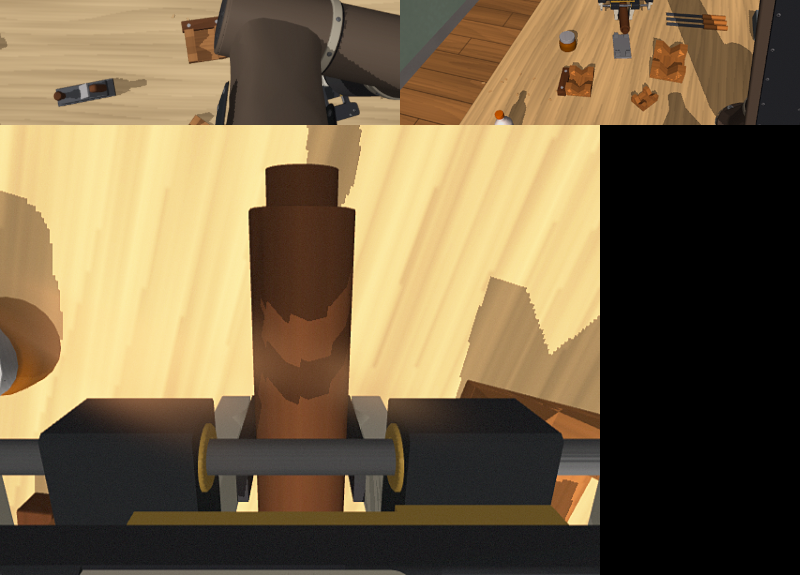

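Blank is held square in the pads and lifted. I'll carry it to above the cradle.

Emit:
servo_tool(deltas=[[1, 0, 0, 0, 0, 0, 3.65], [1, 0, 0, 0, 0, 0, 3.65], [1, -10, -6, 1, 0, 0, 0], [1, -19, -11.7, 1.5, 0, 0, 0], [1, -20, -12, 1.5, 0, 0, 0], [1, -20, -12, 1.5, 0, 0, 0], [1, -20, -12, 1.5, 0, 0, 0], [1, -20, -12, 1.5, 0, 0, 0], [1, -20, -12, 1.5, 0, 0, 0], [1, -20, -12, 1.5, 0, 0, 0], [1, -20, -12, 1.5, 0, 0, 0], [1, -20, -12, 1.5, 0, 0, 0], [1, -20, -12, 1.5, 0, 0, 0], [1, -12, -8, 0, 0, 0, 0], [1, -7, -6, 0, 0, 0, 0], [1, 0, 0, 0, 0, 0, 0], [1, 0, 0, 0, 0, 0, 0]])

```text
t: 12.38
eef_pos: [0.6113, -0.0461, 0.1213]
ee_rot: [3.14, -0.0, -1.403]
force: [-0.9, -0.8, -1.9]
width: 0.0347
gripper_force: 35.0
```

Run:
```python
from h import *
w=arm.grab_frame("wrist");s=arm.grab_frame("side");save(w,"w2")
c=np.hstack([cv2.resize(w["color"],(440,330)),cv2.resize(s["color"][130:280,210:370],None,fx=2.2,fy=2.2)]);cv2.imwrite("pics/h1.png",c[:,:,::-1])
st=arm.get_state();print(st["eef_pos"],st["ee_rot"],st["force"])
Rm=rot(st["ee_rot"]);g=st["eef_pos"]-Rm[:,2]*.019
for l in(.085,.097):
  for r in(0,.012,.018): print(l,r,proj(w,g+Rm[:,0]*l-Rm[:,2]*r).round(1))
for a in(.610,.612): # cradle prediction, corners of far-right yoke end faces (y=-55) at top
    A=R.from_euler('z',.166).as_matrix()
    print([proj(w,A@np.array(q)+[a,-.0455,0]).round(0).tolist() for q in([-.045,-.055,.044],[-.024,-.055,.044],[0,-.055,.02],[.024,-.055,.044],[.045,-.055,.044])])
```

```text
[ 0.61099274 -0.04688345  0.12171008] [ 3.14070322e+00  3.27631059e-06 -1.40486983e+00] [-0.12241727 -0.42431648 -1.59072885]
0.085 0 [324.4  94.8]
0.085 0.012 [324.8  92.5]
0.085 0.018 [325.   91.2]
0.097 0 [324.6  53.3]
0.097 0.012 [325.   46.8]
0.097 0.018 [325.2  43. ]
[[405.0, 164.0], [367.0, 164.0], [324.0, 160.0], [281.0, 164.0], [243.0, 164.0]]
[[401.0, 164.0], [363.0, 164.0], [320.0, 160.0], [277.0, 164.0], [240.0, 164.0]]
```

View pics/h1.png

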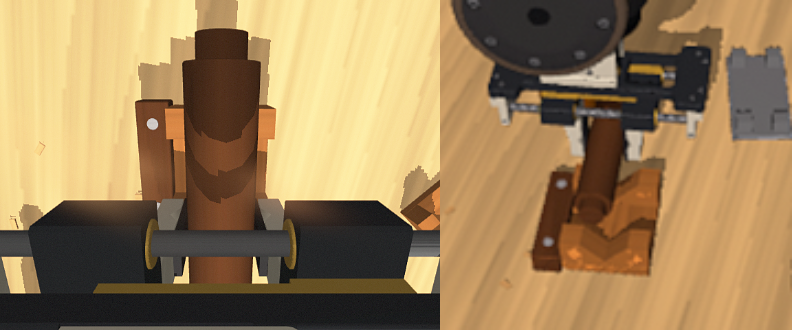

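Emit:
servo_tool(deltas=[[1, 0, -1, 10, 0, 0, 0], [1, 0, 0, 20, 0, 0, 0], [1, 0, 0, 20, 0, 0, 0], [1, 0, 0, 15, 0, 0, 0], [1, 0, 0, 10, 0, 0, 0], [1, 0, 0, 6, 0, 0, 0], [1, 0, 0, 4, 0, 0, 0], [1, 0, 0, 2, 0, 0, 0], [1, 0, 0, 1, 0, 0, 0], [1, 0, 0, 1, 0, 0, 0], [1, 0, 0, 0, 0, 0, 0], [1, 0, 0, 0, 0, 0, 0]])

```text
t: 13.48
eef_pos: [0.6129, -0.0459, 0.0336]
ee_rot: [-3.141, 0.0, -1.404]
force: [-0.6, -0.5, -1.8]
width: 0.0349
gripper_force: 35.0
```

Emit:
servo_tool(deltas=[[1, 0, 0, 1, 0, 0, 0], [1, 0, 0, 1, 0, 0, 0], [1, 0, 0, 1, 0, 0, 0], [1, 0, 0, 1, 0, 0, 0], [1, 0, 0, 0, 0, 0, 0], [1, 0, 0, 0, 0, 0, 0]])

```text
t: 13.98
eef_pos: [0.6124, -0.0461, 0.0289]
ee_rot: [3.141, -0.0, -1.404]
force: [-0.2, -0.5, -1.2]
width: 0.0351
gripper_force: 35.0
```

Emit:
servo_tool(deltas=[[1, 0, 0, 1, 0, 0, 0], [1, 0, 0, 0.5, 0, 0, 0], [1, 0, 0, 0, 0, 0, 0], [1, 0, 0, 0, 0, 0, 0]])

```text
t: 14.32
eef_pos: [0.6119, -0.0463, 0.0275]
ee_rot: [3.14, -0.0, -1.405]
force: [-3.6, -1.9, 3.6]
width: 0.0349
gripper_force: 35.0
```

Emit:
servo_tool(deltas=[[1, 0, 1, 0, 0, 0, 0], [1, 0, 0, 0.5, 0, 0, 0], [1, 0, 0, 0.5, 0, 0, 0], [1, 0, 0, 0, 0, 0, 0], [1, 0, 0, 0, 0, 0, 0]])

```text
t: 14.73
eef_pos: [0.6115, -0.0462, 0.0271]
ee_rot: [-3.142, -0.0, -1.404]
force: [-4.7, 0.7, 6.9]
width: 0.0351
gripper_force: 35.0
```

Emit:
servo_tool(deltas=[[1, 0, 0.8, 0, 0, 0, 0], [1, 0, 0.7, 0, 0, 0, 0], [1, 0, 0, 0, 0, 0, 0], [1, 0, 0, 0, 0, 0, 0], [1, 0, 0, 0, 0, 0, 0]])

```text
t: 15.15
eef_pos: [0.6114, -0.0462, 0.0271]
ee_rot: [-3.139, -0.0, -1.404]
force: [2.6, -1.0, 2.8]
width: 0.0353
gripper_force: 35.0
```

Emit:
servo_tool(deltas=[[1, 0, -0.6, 0, 0, 0, 0], [1, 0, 0, 0.5, 0, 0, 0], [1, 0, 0, 0, 0, 0, 0], [1, 0, 0, 0, 0, 0, 0], [1, 0, 0, 0, 0, 0, 0]])

```text
t: 15.57
eef_pos: [0.6114, -0.0462, 0.0271]
ee_rot: [-3.14, -0.0, -1.404]
force: [-0.7, 0.7, 9.6]
width: 0.0351
gripper_force: 35.0
```

Emit:
servo_tool(deltas=[[1, 0, 0, 0, 0, 0, 0], [1, 0, 0, 0, 0, 0, 0]])

```text
t: 15.73
eef_pos: [0.6114, -0.0462, 0.0271]
ee_rot: [-3.14, -0.0, -1.404]
force: [0.0, 0.2, 10.5]
width: 0.0349
gripper_force: 35.0
```

Run:
```python
from h import *
s=arm.grab_frame("side");f=[]
for i in range(8): w=arm.grab_frame("wrist");f.append(arm.get_state()["force"])
print(np.mean(f,0).round(2),np.array(f)[:,2].round(1),arm.get_state()["moment"])
c=np.hstack([cv2.resize(w["color"],(440,330)),cv2.resize(s["color"][130:280,210:370],None,fx=2.2,fy=2.2)]);cv2.imwrite("pics/f1.png",c[:,:,::-1])
```

```text
[-0.06  0.47  9.37] [ 8.8  9.1 10.1  9.2  9.   9.7  9.8  9.3] [0.1808192  0.07868823 0.06892542]
```

View pics/f1.png

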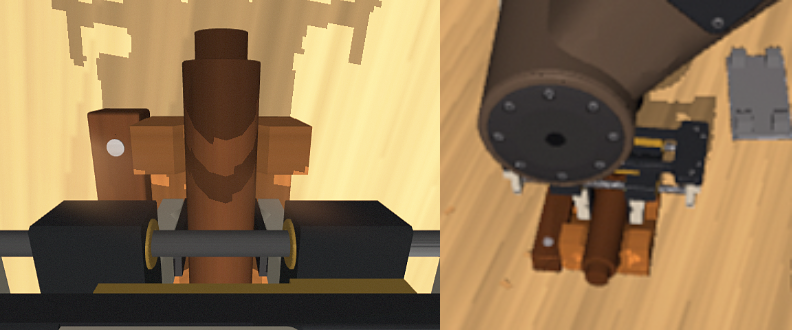

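Run:
```python
from h import *
w=arm.grab_frame("wrist");st=arm.get_state();Rm=rot(st["ee_rot"]);e=st["eef_pos"]
for px in((160*640/440,126*480/330),(290*640/440,126*480/330)):
    print("yoke end along axis from TCP",((ray(w,px,.044)-e)@Rm[:,0]).round(4))
print("blank shoulder",((ray(w,(222*640/440,60.5*480/330),.0455+.018)-e)@Rm[:,0]).round(4))
```

```text
yoke end along axis from TCP 0.0576
yoke end along axis from TCP 0.0576
blank shoulder 0.0866
```

```bash
python3 -c "
from station import arm
print(arm.get_state()['force']);print(arm.job_done())"
```

```text
[-0.37707667  0.04038524  9.61974588]
the job is handed in; nothing more can be done
None
```

I pushed the cradle flush against the stop, centred to within about 1 mm, laid the blank evenly in the V on both slopes, and handed the job in with the arm still holding it down at about 10 N.

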